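# Slide the sauce tray under the low shelf

## Task

Stand the loose sauce cup upright in the empty half of the tray, next to the cup already there. Then take the tray by its upright pull and slide it along the worktop, without lifting it, square in under the low steel shelf until its far edge bears on the sprung stop hidden underneath; feel for the stop and press on it only gently. Keep tray and cups from bumping the shelf, leave the jar, the spice shaker and the tomato alone, and let go of the tray resting against the stop.

Things in the scene. Friction and masses are not known exactly. Their poses are not given: they have to be found in the camera images.
- tray: Shallow bare-aluminium tray, box part 150 (x) x 130 (y) mm, side walls 14 mm high and 3 mm thick, floor 3 mm thick, 0.45 kg empty, loose. Origin: centre of the box part, at the underside. x points from the pull towards the far edge (the edge that goes in first, 75 mm from the origin), z up.
- pull (a point): Upright pull of the tray: a flat aluminium plate 8 mm thick (along tray x), 60 mm wide (along tray y), rising 50 mm above the worktop, at 113 mm from the tray's origin on its -x side; 34 mm free space between it and the tray's wall. This point lies in the middle of its width and thickness, 38 mm above the tray's underside. Axes as the tray's.
- place (a point): Centre of the empty half of the tray (the half nearer the pull), on the tray's floor, 36 mm from the tray's origin towards the pull. Axes as the tray's.
- cup_loose_mid (a point): The loose round steel sauce cup with green sauce, standing on the worktop to the right: 55 mm across the rim, 32 mm high, narrower at the foot; at its centre, half-way up (16 mm above its underside). z is its axis.
- cup_in_mid (a point): The like sauce cup with red sauce that already stands loose in the tray's far half (far from the pull): 55 mm across, 32 mm high; at its centre, half-way up. z is its axis.
- riser: Low shelf of bent sheet steel, fixed on the worktop: 200 mm deep (x), 166 mm wide (y) over its side walls (plus 15 mm foot flanges), top at 50 mm, underside 46 mm above the worktop; side walls 5 mm thick leave a bay 156 mm wide; closed at the back. Origin: centre, at worktop level. The tray goes in along its +x.
- bay_mouth (a point): Middle of the shelf's open side, at worktop level, 100 mm from the shelf's origin. Axes as the shelf's: +x leads straight in under the shelf, y across.
- stop: Bracket at the bay's back wall, 193 mm in from the mouth. It carries a hidden rubber pad (70 mm wide, 4 to 18 mm up) on an adjustable slide: its face stands 90 to 145 mm in from the mouth, unmeasured and different each time. The pad yields on a spring towards +x: 1.4 N at touch, then 0.7 N per mm for 10 mm, then solid; over 15 N is too hard. Sliding the tray alone takes about 2 to 8 N.
- jar: Glass jar with red lid, 65 x 66 x 100 mm, loose, standing on the shelf's top towards the back; leave alone. Origin: centre of its underside.
- spice: Spice shaker with red cap, 45 x 45 x 106 mm, loose, standing on the shelf's top towards the back; leave alone. Origin: centre of its underside.
- tomato: Tomato, 70 mm, loose on the worktop, farther from the robot than the loose cup; leave alone. Origin: centre of its underside.

How it is judged:
On the way, in this order (a step that is already met when the one before it is completed fails the run):
1. the loose cup stands upright in the tray and is let go, the tray still in front of the shelf (x of cup_loose_mid in the frame of tray between -0.075 and 0.075 m and y of cup_loose_mid in the frame of tray between -0.065 and 0.065 m and z of cup_loose_mid in the frame of tray below 0.028 m and angle between cup_loose_mid's own z axis and vertical below 0.12 rad and contact force between the fingers and cup_loose below 0.1 N and x of tray in the frame of bay_mouth below -0.06 m), for 0.2 s.
2. the tray's far edge is 60 mm or more under the shelf with both cups standing in it (x of cup_loose_mid in the frame of tray between -0.075 and 0.075 m and y of cup_loose_mid in the frame of tray between -0.065 and 0.065 m and z of each of cup_loose_mid, cup_in_mid in the frame of tray below 0.028 m and angle between each of cup_loose_mid, cup_in_mid's own z axis and vertical below 0.12 rad and x of cup_in_mid in the frame of tray between -0.075 and 0.075 m and y of cup_in_mid in the frame of tray between -0.065 and 0.065 m and x of tray in the frame of bay_mouth above -0.015 m), for 0.1 s.
At the end, for the whole second after the job is handed in: The tray rests flat on the worktop under the shelf, within 12 mm of the bay's middle and 0.1 rad of square, far edge at least 70 mm in and bearing on the sprung stop (more than 0.4 N), at rest, with both cups standing upright (within 0.12 rad) on its floor (x of cup_loose_mid in the frame of tray between -0.075 and 0.075 m and y of cup_loose_mid in the frame of tray between -0.065 and 0.065 m and z of each of cup_loose_mid, cup_in_mid in the frame of tray below 0.028 m and angle between each of cup_loose_mid, cup_in_mid's own z axis and vertical below 0.12 rad and x of cup_in_mid in the frame of tray between -0.075 and 0.075 m and y of cup_in_mid in the frame of tray between -0.065 and 0.065 m and y of tray in the frame of bay_mouth between -0.012 and 0.012 m and angle between the x axis of tray and the x axis of riser, either way round below 0.1 rad and x of tray in the frame of bay_mouth above -0.005 m and height (world z) of tray below 0.004 m and contact force between tray and stop above 0.4 N and linear speed of tray below 0.01 m/s); the robot touches nothing.
It fails at once if the stop is pressed with more than 15 N (contact force between tray and stop above 15 N).
It fails at once if the tray or a cup bumps the shelf with more than 3 N (contact force between any of tray, cup_in, cup_loose and riser above 3 N).
It fails at once if the tray is lifted more than 12 mm off the worktop (height (world z) of tray above 0.012 m).
It fails at once if the jar, the spice shaker or the tomato is shifted by more than 30 mm or tipped ((distance of jar from where it was at the start of the episode above 0.03 m or angle between jar's own z axis and vertical above 0.5 rad) or (distance of spice from where it was at the start of the episode above 0.03 m or angle between spice's own z axis and vertical above 0.5 rad) or distance of tomato from where it was at the start of the episode above 0.03 m).
It also fails if it takes over 64 s, if anything falls off the work surface, if the arm or the gripper's body presses on something with over 40 N, if the wrist force passes 120 N, or if a joint passes its speed limit or range.

## Robot

A 6-joint arm with a two-finger parallel gripper is mounted at the origin on a cart in front of the work surface, level with it; the furniture and walls round the work are solid. World frame = base frame: x ahead of the robot, y to its left, z up, the work surface at z = 0. Lengths are in m, angles in rad, forces in N, time in s.
With the tool pointing down it reaches from about 0.4 to 0.825 m from the base axis. Payload 7 kg.
Tool frame: the origin (TCP) lies midway between the tips of the shut fingers; the grasp point (between the pads) lies behind it (r.tcp_to_grasp is the z of the grasp point in the tool frame, in m); z points along the fingers, y is the line along which they close (so a half turn about z gives the same grasp; the last joint's range is limited). The gripper opens to 85 mm and grips with 20 to 120 N. Pads are 22 mm wide; open, the fingers measure 114 mm over their backs; the gripper's body (76 mm by 85 mm) begins 54 mm behind the grasp point. The pads swing forward as they close: fully open they stand 13 mm farther back than shut.
Start: joints at [-0.984, 0.359, 0.012, 0, -1.224, -0.288], TCP at [0.199, -0.645, 0.231] pointing down, gripper open.
Joint ranges: [-3.07, 3.07], [-1.43, 2.12], [-1.02, 1.25], [-3.03, 1.67], [-3.05, -0], [-3.03, 3.03]. Speed limits (rad/s): [2.39, 2.39, 3.01, 3.14, 3.14, 3.14].

## Interface

Orientations are given as a 3x3 rotation matrix whose columns are the frame's x, y, z axes.
In Python, from bench import r gives the robot as it stands.
- The arm moves only by the shell command python3 -m creep 'ROWS' [FORCE]. ROWS is JSON, a list of rows, each a list of 7 numbers: the shift along the world's x, y, z in cm, then the turn, a rotation vector about the world's x, y, z in degrees, then the finger opening in cm, from 0 to 8.54. In form: [[x, y, z, ax, ay, az, claw], ...]. A call has 1 to 20 rows; each row shifts and turns the commanded pose from where the row before left it; what a row does not reach is not made up. A row lasts 1/10 s, in which the tool goes at most 50 mm and 8.59 degrees, less where a joint would pass 70% of its speed; a pose out of reach is approached as far as the arm can. A call with a gripper value outside its range is refused whole. The fingers move at their own pace and stop on an object; FORCE is the grip in N (left out, the last holds). Time passes only in rows, so rows that do not move let the fingers close. It gives the time, the measured TCP pose, the force, the opening and the grip force at its end, in the units of the state.
- r.sense(): the state, without advancing time (a new reading comes with each control period).
- r.grab_frame(name): name is "scene" or "top" or "wrist"; returns the picture (400x640x3 uint8, blue, green, red); there is no depth.
- r.camera_params(name): a dict with "fov_y" (degrees; the focal length in pixels is half the picture's height over the tangent of half this angle, whatever the lens; pixels are square), "cx", "cy" (the principal point, pixels), "R" (3x3) and "t" (3): a world point X has camera coordinates R X + t. Camera axes: x right, y down, z forward; pixel columns grow to the right and rows downward; lengths in m; the calibration is good to about 2 mm. The wrist camera is an equidistant fisheye: a pixel r from the principal point sees the ray r / f radians off the axis. A picture is of the moment at which its call begins: read the wrist's pose just before it. camera_params takes no time and is no camera call; for the wrist camera it gives the pose at the moment of the call.
- r.job_done(): hands the job in; it is judged then, once.
The state is a dict: "time_s": time; "q": joint angles; "qd": joint speeds; "joint_efforts": joint torques, N m; "tcp_pos": TCP position; "tool_rot": TCP orientation; "ft_force": force on the tool from outside, world axes, zero at the start; "wrist_torque": the same for the moment, N m; "grip_width": opening from 0.0 (shut) to 1.0 (fully open); "grasp_force": force on a finger pad.
Only numpy, scipy, OpenCV 4.12 (cv2) and the standard library are available. Lean on these libraries where they do the work, as an engineer would, in place of code of your own. Each camera call takes 0.05 s, during which the arm holds its last target. There are 200 camera calls.

## Working session

There is one attempt and no reset: what is moved stays moved. The work goes in short steps, Python scripts to look and compute and a shell command to move; the robot and the scene stay as the last step left them, time stands still between calls to the robot, and variables do not carry over. Pictures are saved under pics/ and viewed, at most 10 in all, crops included, and the job is handed in when it is done.

```bash
mkdir -p pics; ls
python3 - <<'E'
from bench import r
import cv2
for n in ["scene","top"]:
    im=r.grab_frame(n); cv2.imwrite(f"pics/{n}0.png",im)
    p=r.camera_params(n); print(n,p)
print(r.sense()); print(r.tcp_to_grasp)
E
```

```text
pics
scene {'fov_y': 47.5431449977157, 'cx': 322.2999356746974, 'cy': 194.0763812097243, 'R': array([[ 0.11275821, -0.99344885, -0.01857341],
       [-0.7033808 , -0.06660415, -0.7076859 ],
       [ 0.70181268,  0.09286157, -0.70628301]]), 't': array([0.01254155, 0.46096997, 1.12416796])}
top {'fov_y': 42.166408263901346, 'cx': 317.6761543193752, 'cy': 203.12191262025294, 'R': array([[-0.02822871, -0.99959201,  0.00435334],
       [-0.99784262,  0.02792053, -0.05941846],
       [ 0.05927268, -0.00602126, -0.99822367]]), 't': array([0.07541425, 0.57965565, 1.48099083])}
{'time_s': 0.1, 'q': array([-9.83917248e-01,  3.59322684e-01,  1.11296116e-02, -2.84744114e-04,
       -1.22411265e+00, -2.88077371e-01]), 'qd': array([-1.43740535e-03, -2.01525432e-03,  2.07827078e-03,  1.04424969e-03,
        1.40820477e-04,  3.29895659e-05]), 'joint_efforts': array([-1.86261037e-03, -5.84765840e+01,  2.94108438e+01,  6.95459783e+00,
       -3.21926876e-03, -1.77753253e-05]), 'tcp_pos': array([ 0.198521  , -0.64468337,  0.23044778]), 'tool_rot': array([[-9.55718406e-01, -2.94282098e-01, -6.12851823e-04],
       [-2.94282685e-01,  9.55717389e-01,  1.40512367e-03],
       [ 1.72210403e-04,  1.52325424e-03, -9.99998825e-01]]), 'ft_force': array([0.47606592, 0.65088832, 0.06008489]), 'wrist_torque': array([-0.00323353, -0.00225027, -0.02117817]), 'grasp_force': 0.0, 'grip_width': 0.9975274884076623}
-0.0187
```

View pics/scene0.png

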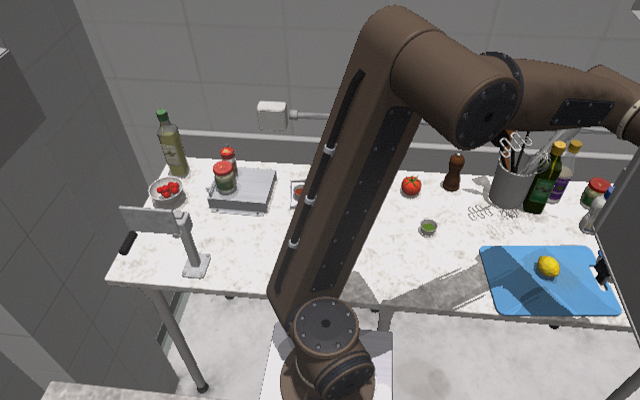

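View pics/top0.png

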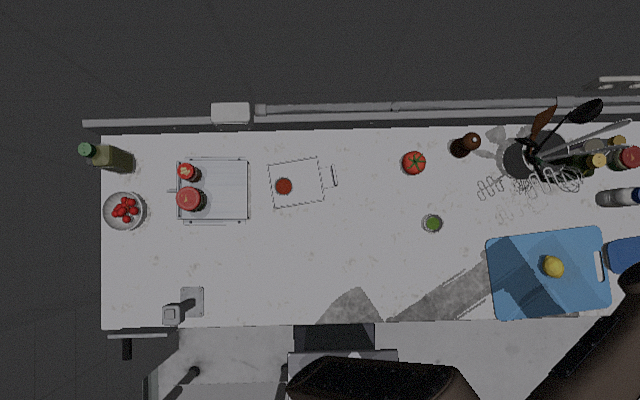

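The top view shows the shelf at px (212,190), the tray at (296,182) with its pull at (333,176), and the red cup at (284,186). The green cup is at (432,223) and the tomato at (413,162). Next I'll take an enlarged crop to read exact corners.

Run:
```python
import cv2,numpy as np
im=cv2.imread("pics/top0.png")
a=cv2.resize(im[145:235,165:345],None,fx=4.4,fy=4.4,interpolation=cv2.INTER_CUBIC)
for k in range(170,345,10): cv2.line(a,(int((k+.5-165)*4.4),0),(int((k+.5-165)*4.4),4 if k%50 else 14),(0,0,255),1)
for k in range(150,235,10): cv2.line(a,(0,int((k+.5-145)*4.4)),(4 if k%50 else 14,int((k+.5-145)*4.4)),(0,0,255),1)
b=cv2.resize(im[195:245,405:460],None,fx=3.5,fy=3.5,interpolation=cv2.INTER_CUBIC)
out=np.zeros((396+180,792,3),np.uint8); out[:396,:792]=a[:396,:792]; out[400:575,:192]=b[:175,:192]
cv2.imwrite("pics/crop1.png",out)
h=cv2.cvtColor(im,cv2.COLOR_BGR2HSV)
def cen(x0,x1,y0,y1,lo,hi):
    m=cv2.inRange(h[y0:y1,x0:x1],lo,hi); M=cv2.moments(m,True); print(M['m00'],M['m10']/M['m00']+x0,M['m01']/M['m00']+y0)
cen(415,450,205,240,(35,90,30),(85,255,255))
cen(270,300,170,205,(0,120,50),(12,255,255))
cen(395,430,145,180,(0,120,50),(12,255,255))
```

```text
120.0 432.625 223.075
185.0 283.20540540540543 186.12972972972972
315.0 412.85714285714283 162.7079365079365
```

View pics/crop1.png

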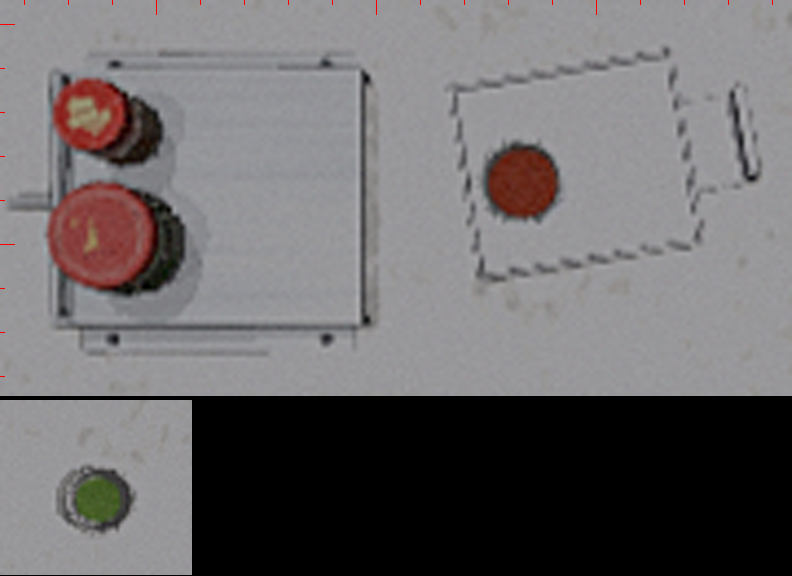

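The crop shows the shelf's top corners at (52,72), (365,70), (365,325) and (57,327). The tray rim corners are at (452,90), (668,53), (698,243) and (482,276), and the pull's top edge runs from (735,90) to (752,180). Now I'll convert these to world positions and check the sizes.

```bash
cat > h.py <<'E'
import numpy as np, cv2
from bench import r
def ray(name,u,v,p=None):
    p=p or r.camera_params(name)
    f=200/np.tan(np.radians(p['fov_y']/2))
    a,b=u-p['cx'],v-p['cy']
    if name=='wrist':
        d=np.hypot(a,b); th=d/f; k=np.sin(th)/max(d,1e-9); c=np.array([a*k,b*k,np.cos(th)])
    else: c=np.array([a/f,b/f,1])
    R,t=np.array(p['R']),np.array(p['t'])
    return -R.T@t, R.T@c
def onz(name,u,v,z,p=None):
    o,d=ray(name,u,v,p); return o+d*(z-o[2])/d[2]
E
python3 - <<'E'
from h import *
np.set_printoptions(precision=4,suppress=True)
C=lambda x,y,z: onz('top',x/4.4+165-.5,y/4.4+145-.5,z)
S=[C(*p,.05) for p in [(52,72),(365,70),(365,325),(57,327)]]
T=[C(*p,.014) for p in [(452,90),(668,53),(698,243),(482,276)]]
P=[C(*p,.05) for p in [(735,90),(752,180)]]
for n,L in (('shelf',S),('tray',T),('pull',P)):
    L=np.array(L)[:,:2]; print(n,L,'mean',L.mean(0),'sides',[np.hypot(*(L[i]-L[i-1])) for i in range(len(L))])
    print('ang',[np.degrees(np.arctan2(*(L[i]-L[i-1])[::-1])) for i in range(len(L))])
print('green',onz('top',432.6,223.1,.026),'red',onz('top',283.2,186.1,.03),'tom',onz('top',412.9,162.7,.05))
print('rim green', onz('top',97/3.5+405-2/3.5,(500-402)/3.5+195,.03))
print('scene green',onz('scene',428,227,.03))
E
```

```text
shelf [[0.7107 0.4564]
 [0.7065 0.255 ]
 [0.5421 0.2583]
 [0.5464 0.4552]] mean [0.6264 0.3562] sides [np.float64(0.16437279572701166), np.float64(0.20151573006447696), np.float64(0.16439027845098844), np.float64(0.1969838973787186)]
ang [np.float64(0.42285106741924766), np.float64(-91.21326873124491), np.float64(178.84294576344868), np.float64(88.76217757377471)]
tray [[0.6969 0.2024]
 [0.7175 0.0592]
 [0.5911 0.043 ]
 [0.5734 0.1855]] mean [0.6447 0.1225] sides [np.float64(0.12464765095994729), np.float64(0.14473625110751787), np.float64(0.1274311097580442), np.float64(0.1436159389544422)]
ang [np.float64(7.808960434690109), np.float64(-81.7925840993032), np.float64(-172.6981040816033), np.float64(97.10202907686786)]
pull [[0.6869 0.0169]
 [0.6284 0.0077]] mean [0.6577 0.0123] sides [np.float64(0.05924544209800008), np.float64(0.05924544209800008)]
ang [np.float64(8.929211624681109), np.float64(-171.0707883753189)]
green [ 0.5145 -0.2686  0.026 ] red [0.6324 0.1566 0.03  ] tom [ 0.687  -0.2142  0.05  ]
rim green [ 0.5147 -0.2664  0.03  ]
scene green [ 0.5029 -0.2662  0.03  ]
```

Sizes agree with the given ones (shelf 201×164, tray 144×126, pull 59 mm). The tray is at (0.645, 0.1225) with its axis at 97.8°. The bay axis is about 88.9° with the mouth at (0.6245, 0.2567), and the loose cup is at (0.5146, -0.2675). I'll move over the cup and turn the fingers to yaw 187.8° on the way.

```bash
python3 -m creep '[[2.6,3.1,0,0,0,6.7,8.5],[2.6,3.1,0,0,0,6.7,8.5],[2.6,3.1,0,0,0,6.7,8.5],[2.6,3.1,0,0,0,6.7,8.5],[2.6,3.1,0,0,0,6.7,8.5],[2.6,3.1,0,0,0,6.7,8.5],[2.6,3.1,0,0,0,6.7,8.5],[2.6,3.1,0,0,0,6.7,8.5],[2.6,3.1,0,0,0,6.7,8.5],[2.6,3.1,0,0,0,6.7,8.5],[2.6,3.1,0,0,0,6.7,8.5],[2.6,3.1,0,0,0,6.7,8.5],[0.4,0.5,-3,0,0,0,8.5],[0,0,-3,0,0,0,8.5],[0,0,-3,0,0,0,8.5],[0,0,-3,0,0,0,8.5],[0,0,0,0,0,0,8.5],[0,0,0,0,0,0,8.5]]' 30
python3 - <<'E'
from h import *
p=r.camera_params('wrist'); im=r.grab_frame('wrist'); cv2.imwrite('pics/w1.png',im)
import pickle; pickle.dump(p,open('w1.pkl','wb'))
h=cv2.cvtColor(im,cv2.COLOR_BGR2HSV); m=cv2.inRange(h,(35,90,30),(85,255,255))
n,l,s,c=cv2.connectedComponentsWithStats(m)
for i in range(1,n):
    if s[i,4]>60: print(s[i],c[i],onz('wrist',*c[i],.026,p))
s=r.sense(); print(s['tcp_pos'],s['tool_rot'].round(4),s['ft_force'])
E
```

```text
time_s: 1.9
tcp_pos: [0.5146, -0.2682, 0.1115]
tool_rot: [[0.131, -0.991, -0.001], [-0.991, -0.131, -0.0], [0.0, 0.001, -1.0]]
ft_force: [0.5, -0.2, 0.6]
grip_width: 0.994
grasp_force: 0.0
[ 296  184   47   44 1501] [318.77948035 205.49033977] [ 0.51291259 -0.2711193   0.026     ]
[ 84 221  42  56 502] [105.33864542 248.78486056] [ 0.71263365 -0.19983474  0.026     ]
[ 0.51540938 -0.26840677  0.11250997] [[ 1.312e-01 -9.914e-01  9.000e-04]
 [-9.914e-01 -1.312e-01 -7.000e-04]
 [ 8.000e-04 -8.000e-04 -1.000e+00]] [ 0.66057553 -0.05215874  0.28472434]
```

View pics/w1.png

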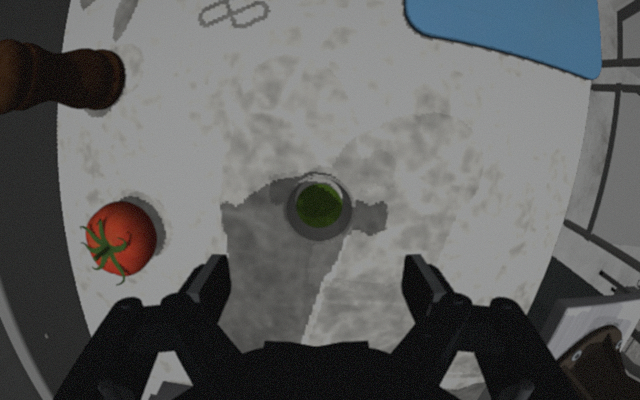

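The cup sits centred between the fingers at px (320,207), and both cameras agree within 3 mm. Descending to grasp.

```bash
python3 -m creep '[[-0.1,-0.1,-3,0,0,0,8.5],[0,0,-3,0,0,0,8.5],[0,0,-2.6,0,0,0,8.5],[0,0,-1.5,0,0,0,8.5],[0,0,-0.5,0,0,0,8.5],[0,0,0,0,0,0,8.5],[0,0,0,0,0,0,4.5],[0,0,0,0,0,0,4.5],[0,0,0,0,0,0,4.5],[0,0,0,0,0,0,4.5],[0,0,0,0,0,0,4.5],[0,0,0,0,0,0,4.5]]' 30
```

```text
time_s: 3.15
tcp_pos: [0.5146, -0.2693, 0.0071]
tool_rot: [[0.131, -0.991, 0.002], [-0.991, -0.131, -0.001], [0.001, -0.002, -1.0]]
ft_force: [-2.2, 1.8, 8.1]
grip_width: 0.613
grasp_force: 29.8
```

```bash
python3 -m creep '[[0,0,1,0,0,0,4.5],[0,0,2.5,0,0,0,4.5],[0,0,2.5,0,0,0,4.5],[0,0,1,0,0,0,4.5],[0.5,1.6,0,0,0,0,4.5],[1.1,3,0,0,0,0,4.5],[1.5,3.9,0,0,0,0,4.5],[1.5,3.9,0,0,0,0,4.5],[1.5,3.9,0,0,0,0,4.5],[1.5,3.9,0,0,0,0,4.5],[1.5,3.9,0,0,0,0,4.5],[1.5,3.9,0,0,0,0,4.5],[1.3,3.5,0,0,0,0,4.5],[1,2.5,0,0,0,0,4.5],[0.6,1.5,0,0,0,0,4.5],[0,0,0,0,0,0,4.5],[0,0,0,0,0,0,4.5],[0,0,0,0,0,0,4.5]]'
python3 - <<'E'
from h import *
p=r.camera_params('wrist'); im=r.grab_frame('wrist'); cv2.imwrite('pics/w2.png',im)
import pickle; pickle.dump(p,open('w2.pkl','wb'))
s=r.sense(); print(s['tcp_pos'],s['tool_rot'].round(4),s['ft_force'],s['grip_width'])
for n,(x,y,z) in {'place':(.6496,.0868,.003),'red':(.6324,.1566,.03)}.items():
    X=np.array(p['R'])@[x,y,z]+p['t']; f=200/np.tan(np.radians(p['fov_y']/2)); th=np.arctan2(np.hypot(X[0],X[1]),X[2]); k=f*th/np.hypot(X[0],X[1]); print(n,p['cx']+X[0]*k,p['cy']+X[1]*k)
E
```

```text
time_s: 4.95
tcp_pos: [0.6482, 0.0849, 0.0753]
tool_rot: [[0.13, -0.992, -0.001], [-0.992, -0.13, -0.0], [0.0, 0.001, -1.0]]
ft_force: [-0.5, 0.4, 0.3]
grip_width: 0.612
grasp_force: 31.6
[0.64825744 0.08479438 0.0753779 ] [[ 1.297e-01 -9.915e-01 -3.000e-04]
 [-9.915e-01 -1.297e-01 -0.000e+00]
 [ 0.000e+00  3.000e-04 -1.000e+00]] [-0.50306361 -0.06529277 -0.42422661] 0.6136942604327948
place 313.95078346248033 216.51842940584083
red 324.6666201291889 317.3696193784327
```

View pics/w2.png

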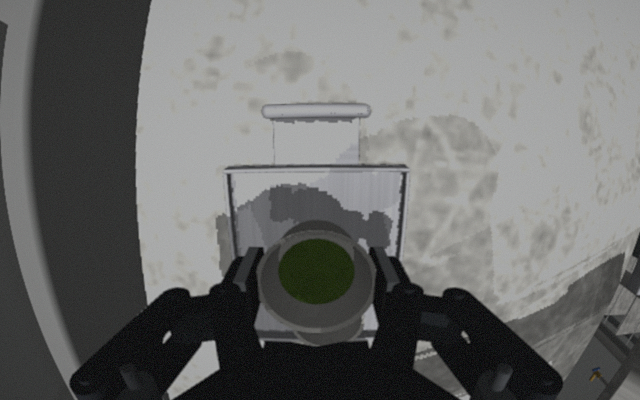

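The wrist view shows the green cup held level at px (317,272). The tray's near wall corners are at (225,168) and (409,168), and the pull's top runs from (263,110) to (371,110). I'll use these points to refine the tray pose.

Run:
```python
from h import *
import pickle; p=pickle.load(open('w2.pkl','rb'))
np.set_printoptions(precision=4,suppress=True)
a,b=onz('wrist',225,167,.014,p),onz('wrist',409,166,.014,p)
c,d=onz('wrist',262,108,.05,p),onz('wrist',371,108,.05,p)
for u,v in((a,b),(c,d)):
    w=(u-v)[:2]; m=((u+v)/2)[:2]; print(u,v,'len',np.hypot(*w),'mid',m,'ang',np.degrees(np.arctan2(w[1],w[0])))
n=np.array([-.1357,.9907])
print('centre from wall',((a+b)/2)[:2]+.075*n,'from pull',((c+d)/2)[:2]+.113*n)
print('cup',onz('wrist',317,272,.095,p))
```

```text
[0.7152 0.0555 0.014 ] [0.59   0.0384 0.014 ] len 0.12637278935335056 mid [0.6526 0.0469] ang 7.77416277825032
[0.6872 0.0129 0.05  ] [0.6289 0.0052 0.05  ] len 0.05872735456196924 mid [0.6581 0.0091] ang 7.4795035195257435
centre from wall [0.6424 0.1212] from pull [0.6427 0.121 ]
cup [0.6486 0.0809 0.095 ]
```

The tray pose agrees with the first estimate, so the target is within about 1 mm. Lowering the cup and releasing it.

```bash
python3 -m creep '[[0,0.2,-2,0,0,0,4.5],[0,0,-2.4,0,0,0,4.5],[0,0,-1.2,0,0,0,4.5],[0,0,-0.5,0,0,0,4.5],[0,0,-0.3,0,0,0,4.5],[0,0,0,0,0,0,4.5],[0,0,0,0,0,0,4.5],[0,0,0,0,0,0,5.6],[0,0,0,0,0,0,6.2],[0,0,0,0,0,0,6.6],[0,0,0,0,0,0,6.6],[0,0,0,0,0,0,6.6],[0,0,0,0,0,0,6.6]]'
```

```text
time_s: 6.3
tcp_pos: [0.6487, 0.0879, 0.0113]
tool_rot: [[0.131, -0.991, -0.0], [-0.991, -0.131, 0.0], [-0.0, 0.0, -1.0]]
ft_force: [-0.4, -0.4, -0.1]
grip_width: 0.774
grasp_force: 0.0
```

```bash
python3 -m creep '[[0,0,1.5,0,0,0,6.6],[0,0,3,0,0,0,6.6],[0,0,3,0,0,0,6.6],[0,0,1.5,0,0,0,6.6],[0.1,-0.7,0,0,0,-8.2,3],[0.1,-0.7,0,0,0,-8.2,3],[0.1,-0.7,0,0,0,-8.2,3],[0.1,-0.7,0,0,0,-8.2,3],[0.1,-0.7,0,0,0,-8.2,3],[0.1,-0.7,0,0,0,-8.2,3],[0.1,-0.7,0,0,0,-8.2,3],[0.1,-0.7,0,0,0,-8.2,3],[0.1,-0.7,0,0,0,-8.2,3],[0.1,-0.7,0,0,0,-8.2,3],[0,-0.8,0,0,0,-8.2,3],[0,0,0,0,0,0,3],[0,0,0,0,0,0,3]]'
python3 - <<'E'
from h import *
import pickle
p=r.camera_params('wrist'); im=r.grab_frame('wrist'); pickle.dump(p,open('w3.pkl','wb')); t=r.grab_frame('top')
cv2.imwrite('pics/t3.png',t); cv2.imwrite('pics/w3f.png',im)
out=np.vstack([im,np.zeros((4,640,3),np.uint8),cv2.resize(t[140:235,160:480],None,fx=2,fy=2,interpolation=cv2.INTER_CUBIC)]); cv2.imwrite('pics/w3.png',out); print(out.shape)
s=r.sense(); print(s['tcp_pos'],s['tool_rot'].round(4),s['ft_force'],s['q'].round(2),s['grip_width'])
E
```

```text
time_s: 8.0
tcp_pos: [0.6587, 0.0099, 0.1016]
tool_rot: [[-0.991, -0.131, 0.0], [-0.131, 0.991, 0.0], [-0.0, 0.0, -1.0]]
ft_force: [-0.6, -0.1, 0.9]
grip_width: 0.354
grasp_force: 0.0
(594, 640, 3)
[0.65867768 0.01023884 0.10149046] [[-9.914e-01 -1.307e-01  1.000e-04]
 [-1.307e-01  9.914e-01  1.000e-04]
 [-2.000e-04  1.000e-04 -1.000e+00]] [-0.14609986  0.21794532 -0.24224161] [ 0.31  0.43 -0.19 -0.   -0.95 -1.75] 0.3518765318696862
```

View pics/w3.png

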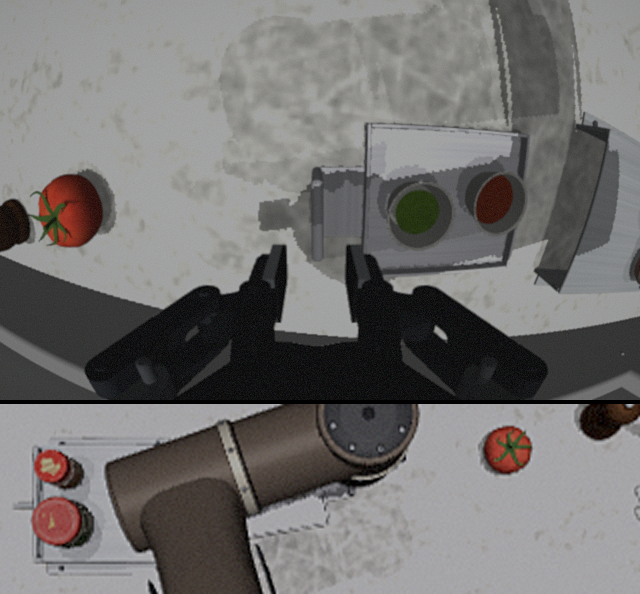

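Both cups stand upright in the tray, green at px (418,213) and red at (494,200). The pull, at (318,213), lies between the fingers. Checking the pull and the shelf's front top corners (608,130) and (560,292) in the same picture.

Run:
```python
from h import *
import pickle; p=pickle.load(open('w3.pkl','rb'))
np.set_printoptions(precision=4,suppress=True)
W=lambda u,v,z: onz('wrist',u,v,z,p)
for nm,q in {'pull':[(318,168,.05),(318,258,.05)],'tray':[(366,124,.014),(527,136,.014),(508,264,.014),(364,271,.014)],'mouth':[(608,130,.05),(560,292,.05)],'mouthfoot':[(582,124,0),(537,273,0)]}.items():
    L=np.array([W(*x) for x in q])[:,:2]; print(nm,L.tolist(),'mean',L.mean(0),[np.hypot(*(L[i]-L[i-1])) for i in range(len(L))],[np.degrees(np.arctan2(*(L[i]-L[i-1])[::-1])) for i in range(len(L))])
```

```text
pull [[0.6208777650716304, 0.006399580788856728], [0.6838652993666419, 0.014861021331341212]] mean [0.6524 0.0106] [np.float64(0.06355332762821508), np.float64(0.06355332762821508)] [np.float64(-172.34896619829513), np.float64(7.651033801704857)]
tray [[0.5893901951899949, 0.0383619490473479], [0.5702203144727154, 0.18427243339949773], [0.6921641668172307, 0.20377580133871612], [0.7098278989422423, 0.05824933770734449]] mean [0.6404 0.1212] [np.float64(0.1220686229660508), np.float64(0.14716437670371754), np.float64(0.12349366172234706), np.float64(0.14659453963104183)] [np.float64(-170.62359063714865), np.float64(97.4847147544944), np.float64(9.086772941053372), np.float64(-83.07939837229037)]
mouth [[0.5426297987465049, 0.25727342441971646], [0.7033618601304137, 0.2580199664593551]] mean [0.623  0.2576] [np.float64(0.16073379508285612), np.float64(0.16073379508285612)] [np.float64(-179.73388383029913), np.float64(0.2661161697008693)]
mouthfoot [[0.538208442418348, 0.2724049881234332], [0.7079238848296489, 0.2657979263147179]] mean [0.6231 0.2691] [np.float64(0.16984400094971788), np.float64(0.16984400094971788)] [np.float64(177.77058773941667), np.float64(-2.2294122605833357)]
```

Positions hold within 3 mm. Lowering onto the pull and gripping it.

```bash
python3 -m creep '[[-0.1,0,-2.5,0,0,0,3],[0,0,-2.5,0,0,0,3],[0,0,-2,0,0,0,3],[0,0,-1,0,0,0,3],[0,0,0,0,0,0,3],[0,0,0,0,0,0,3],[0,0,0,0,0,0,1.5],[0,0,0,0,0,0,0.4],[0,0,0,0,0,0,0.4],[0,0,0,0,0,0,0.4],[0,0,0,0,0,0,0.4],[0,0,0,0,0,0,0.4]]' 30
```

```text
time_s: 9.3
tcp_pos: [0.6584, 0.0102, 0.0227]
tool_rot: [[-0.992, -0.128, 0.002], [-0.128, 0.992, 0.0], [-0.002, 0.0, -1.0]]
ft_force: [-1.6, 1.6, 7.3]
grip_width: 0.091
grasp_force: 32.5
```

Pull gripped at 7.7 mm. Now squaring the tray up gently in front of the mouth.

```bash
python3 -m creep '[[0,0,0.1,0,0,0,0.4],[-0.2,0.2,0,0,0,-0.5,0.4],[-0.4,0.4,0,0,0,-1,0.4],[-0.5,0.5,0,0,0,-1.2,0.4],[-0.5,0.5,0,0,0,-1.3,0.4],[-0.5,0.5,0,0,0,-1.3,0.4],[-0.5,0.5,0,0,0,-1.2,0.4],[-0.4,0.4,0,0,0,-1,0.4],[-0.3,0.3,0,0,0,-0.5,0.4],[-0.1,0.1,0,0,0,-0.2,0.4],[0,0,0,0,0,0,0.4],[0,0,0,0,0,0,0.4]]'
python3 - <<'E'
from h import *
import pickle
p=r.camera_params('wrist'); im=r.grab_frame('wrist'); pickle.dump(p,open('w4.pkl','wb'))
cv2.imwrite('pics/w4.png',cv2.resize(im[60:320,280:640],None,fx=2.2,fy=2.2,interpolation=cv2.INTER_CUBIC))
s=r.sense(); print(s['tcp_pos'],s['tool_rot'].round(4),s['ft_force'],s['grip_width'])
E
```

```text
time_s: 10.5
tcp_pos: [0.6237, 0.0443, 0.0226]
tool_rot: [[-1.0, 0.015, 0.0], [0.015, 1.0, 0.0], [-0.0, 0.0, -1.0]]
ft_force: [-0.4, 1.0, 6.9]
grip_width: 0.088
grasp_force: 32.4
[0.6236892  0.04426576 0.02261444] [[-9.999e-01  1.530e-02  1.000e-04]
 [ 1.530e-02  9.999e-01  4.000e-04]
 [-1.000e-04  4.000e-04 -1.000e+00]] [-1.19647991 -1.10523894  6.20974852] 0.08828948941320859
```

View pics/w4.png

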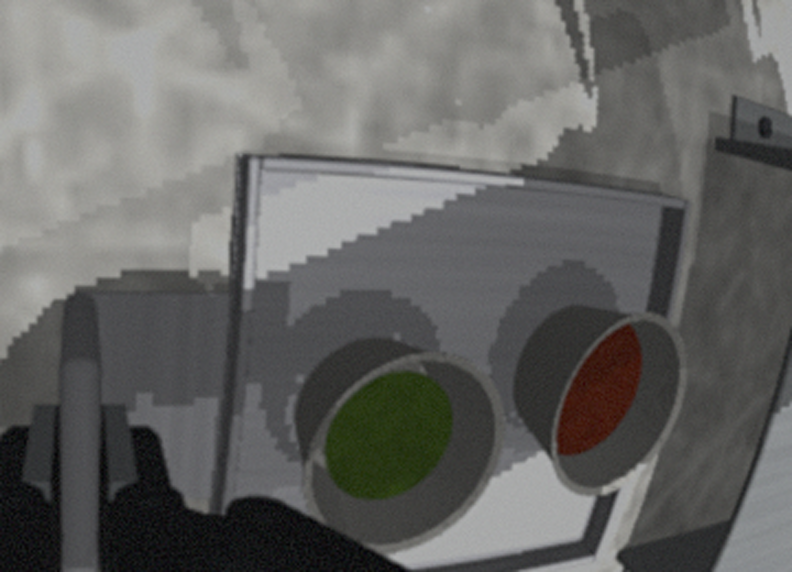

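Both cups stand steady. The tray rim's corners are at crop (243,155) and (686,203). The shelf's side-wall feet show at about (716,145) on the left and (622,555) on the right. Next I'll compute lateral alignment.

Run:
```python
from h import *
import pickle; p=pickle.load(open('w4.pkl','rb'))
np.set_printoptions(precision=4,suppress=True)
W=lambda u,v,z: onz('wrist',280+u/2.2-.3,60+v/2.2-.3,z,p)
for n,q in {'nearL':(243,155,.014),'farL':(686,203,.014),'farR':(605,557,.014),'wallL foot':(716,145,0),'wallR foot':(622,555,0),'cupg':(390,435,.029),'cupr':(600,390,.03)}.items(): print(n,W(*q))
```

```text
nearL [0.5589 0.0821 0.014 ]
farL [0.5631 0.2302 0.014 ]
farR [0.6905 0.2339 0.014 ]
wallL foot [0.5429 0.2626 0.    ]
wallR foot [0.7049 0.2625 0.    ]
cupg [0.6227 0.1194 0.029 ]
cupr [0.6146 0.1866 0.03  ]
```

The tray is about 2 mm right of the bay's middle and square to within 1°. I'll take out the offset before entry and then slide 10 cm in, which is short of the earliest stop position.

```bash
python3 -m creep '[[-0.1,0.2,0,0,0,0,0.4],[-0.1,0.5,0,0,0,0,0.4],[0.01,0.8,0,0,0,0,0.4],[0.01,0.8,0,0,0,0,0.4],[0.01,0.8,0,0,0,0,0.4],[0.01,0.8,0,0,0,0,0.4],[0.01,0.8,0,0,0,0,0.4],[0.01,0.8,0,0,0,0,0.4],[0.01,0.8,0,0,0,0,0.4],[0.01,0.8,0,0,0,0,0.4],[0.01,0.8,0,0,0,0,0.4],[0.01,0.8,0,0,0,0,0.4],[0.01,0.6,0,0,0,0,0.4],[0,0.3,0,0,0,0,0.4],[0,0.2,0,0,0,0,0.4],[0,0.1,0,0,0,0,0.4],[0,0.1,0,0,0,0,0.4]]'
python3 - <<'E'
from h import *
s=r.sense(); print(s['ft_force'],s['tcp_pos'])
im=r.grab_frame('scene'); cv2.imwrite('pics/s5.png',cv2.resize(im[130:250,180:340],None,fx=4.5,fy=4.5,interpolation=cv2.INTER_CUBIC))
f=[]
for i in range(4): r.grab_frame('wrist'); f.append(r.sense()['ft_force'])
print(np.array(f).round(2))
E
```

```text
time_s: 12.25
tcp_pos: [0.6224, 0.1429, 0.0226]
tool_rot: [[-1.0, 0.015, -0.001], [0.015, 1.0, -0.001], [0.001, -0.001, -1.0]]
ft_force: [-0.4, -6.9, 8.3]
grip_width: 0.086
grasp_force: 32.6
[-0.42763841 -6.90013994  8.33188231] [0.62242653 0.14290319 0.02262591]
[[-0.02 -6.26  6.87]
 [-0.22 -5.2   7.54]
 [ 0.24 -5.5   7.87]
 [-0.31 -5.66  7.74]]
```

```bash
C() { :; }; python3 -m creep '[[0,0.1,0,0,0,0,0.4],[0,0.1,0,0,0,0,0.4],[0,0.1,0,0,0,0,0.4]]' | grep -E 'tcp|ft'; python3 -m creep '[[0,0.1,0,0,0,0,0.4],[0,0.1,0,0,0,0,0.4]]' | grep -E 'tcp|ft'; python3 -m creep '[[0,0.1,0,0,0,0,0.4],[0,0.1,0,0,0,0,0.4]]' | grep -E 'tcp|ft'
```

```text
tcp_pos: [0.6224, 0.1458, 0.0226]
ft_force: [0.3, -6.8, 7.9]
tcp_pos: [0.6224, 0.1478, 0.0226]
ft_force: [0.2, -7.1, 7.6]
tcp_pos: [0.6224, 0.1498, 0.0227]
ft_force: [-0.3, -6.8, 8.3]
```

View pics/s5.png

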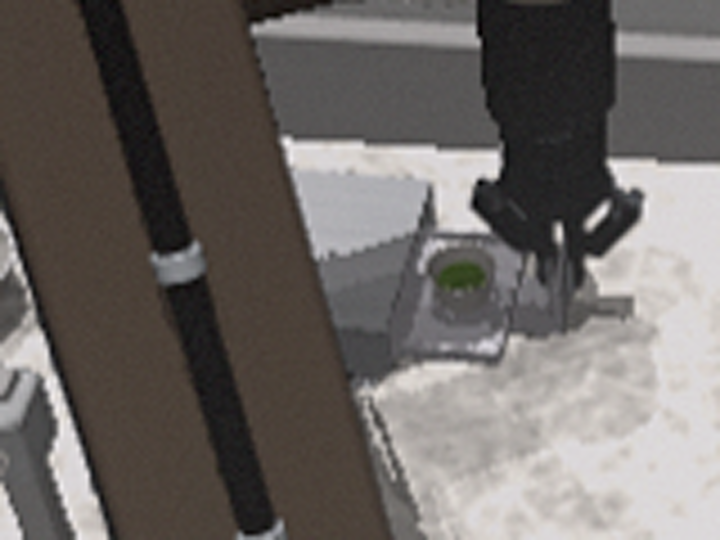

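The picture shows the tray partly under the shelf, with the green cup upright at (462,280). Sliding friction is steady at 6.9 ±0.3 N. Now I'll feel for the stop in 6 mm bites, so even an unnoticed touch within one bite stays under 6 N.

```bash
python3 -m creep '[[0,0.1,0,0,0,0,0.4],[0,0.1,0,0,0,0,0.4],[0,0.1,0,0,0,0,0.4]]' | grep -E 'tcp_p|ft'; python3 -m creep '[[0,0.1,0,0,0,0,0.4],[0,0.1,0,0,0,0,0.4],[0,0.1,0,0,0,0,0.4]]' | grep -E 'tcp_p|ft'
```

```text
tcp_pos: [0.6224, 0.1528, 0.0226]
ft_force: [1.2, -7.7, 7.9]
tcp_pos: [0.6224, 0.1558, 0.0226]
ft_force: [-0.7, -7.2, 7.1]
```

```bash
python3 -m creep '[[0,0.1,0,0,0,0,0.4],[0,0.1,0,0,0,0,0.4]]' | grep -E 'tcp_p|ft'; python3 -m creep '[[0,0.1,0,0,0,0,0.4],[0,0.1,0,0,0,0,0.4]]' | grep -E 'tcp_p|ft'
```

```text
tcp_pos: [0.6224, 0.1577, 0.0227]
ft_force: [-0.3, -6.9, 8.3]
tcp_pos: [0.6224, 0.1598, 0.0226]
ft_force: [0.4, -7.0, 7.7]
```

```bash
python3 -m creep '[[0,0.1,0,0,0,0,0.4],[0,0.1,0,0,0,0,0.4]]' | grep -E 'tcp_p|ft'; python3 -m creep '[[0,0.1,0,0,0,0,0.4],[0,0.1,0,0,0,0,0.4]]' | grep -E 'tcp_p|ft'; python3 -m creep '[[0,0.1,0,0,0,0,0.4],[0,0.1,0,0,0,0,0.4]]' | grep -E 'tcp_p|ft'
```

```text
tcp_pos: [0.6224, 0.1618, 0.0226]
ft_force: [0.7, -6.9, 8.1]
tcp_pos: [0.6224, 0.1638, 0.0226]
ft_force: [1.0, -6.6, 8.6]
tcp_pos: [0.6224, 0.1657, 0.0226]
ft_force: [0.0, -7.3, 7.4]
```

```bash
python3 -m creep '[[0,0.1,0,0,0,0,0.4],[0,0.1,0,0,0,0,0.4]]' | grep -E 'tcp_p|ft'; python3 -m creep '[[0,0.1,0,0,0,0,0.4],[0,0.1,0,0,0,0,0.4]]' | grep -E 'tcp_p|ft'; python3 -m creep '[[0,0.1,0,0,0,0,0.4],[0,0.1,0,0,0,0,0.4]]' | grep -E 'tcp_p|ft'
```

```text
tcp_pos: [0.6224, 0.1677, 0.0226]
ft_force: [-0.5, -7.2, 7.5]
tcp_pos: [0.6224, 0.1698, 0.0226]
ft_force: [0.5, -6.4, 7.7]
tcp_pos: [0.6224, 0.1717, 0.0226]
ft_force: [-0.2, -6.4, 8.5]
```

```bash
python3 -m creep '[[0,0.1,0,0,0,0,0.4],[0,0.1,0,0,0,0,0.4]]' | grep -E 'tcp_p|ft'; python3 -m creep '[[0,0.1,0,0,0,0,0.4],[0,0.1,0,0,0,0,0.4]]' | grep -E 'tcp_p|ft'; python3 -m creep '[[0,0.1,0,0,0,0,0.4],[0,0.1,0,0,0,0,0.4]]' | grep -E 'tcp_p|ft'
```

```text
tcp_pos: [0.6224, 0.1737, 0.0226]
ft_force: [0.4, -7.4, 7.5]
tcp_pos: [0.6224, 0.1757, 0.0226]
ft_force: [0.6, -7.4, 6.7]
tcp_pos: [0.6224, 0.1777, 0.0226]
ft_force: [0.6, -6.7, 7.2]
```

```bash
python3 -m creep '[[0,0.1,0,0,0,0,0.4],[0,0.1,0,0,0,0,0.4]]' | grep -E 'tcp_p|ft'; python3 -m creep '[[0,0.1,0,0,0,0,0.4],[0,0.1,0,0,0,0,0.4]]' | grep -E 'tcp_p|ft'; python3 -m creep '[[0,0.1,0,0,0,0,0.4],[0,0.1,0,0,0,0,0.4]]' | grep -E 'tcp_p|ft'
```

```text
tcp_pos: [0.6224, 0.1797, 0.0226]
ft_force: [-0.4, -6.3, 8.0]
tcp_pos: [0.6224, 0.1817, 0.0226]
ft_force: [-0.2, -7.7, 7.8]
tcp_pos: [0.6224, 0.1837, 0.0227]
ft_force: [0.7, -6.9, 8.6]
```

```bash
python3 -m creep '[[0,0.1,0,0,0,0,0.4],[0,0.1,0,0,0,0,0.4]]' | grep -E 'tcp_p|ft'; python3 -m creep '[[0,0.1,0,0,0,0,0.4],[0,0.1,0,0,0,0,0.4]]' | grep -E 'tcp_p|ft'; python3 -m creep '[[0,0.1,0,0,0,0,0.4],[0,0.1,0,0,0,0,0.4]]' | grep -E 'tcp_p|ft'
```

```text
tcp_pos: [0.6224, 0.1857, 0.0226]
ft_force: [-0.3, -6.0, 7.8]
tcp_pos: [0.6224, 0.1877, 0.0226]
ft_force: [-0.3, -7.3, 8.0]
tcp_pos: [0.6224, 0.1897, 0.0226]
ft_force: [-0.1, -7.1, 7.9]
```

```bash
python3 -m creep '[[0,0.1,0,0,0,0,0.4],[0,0.1,0,0,0,0,0.4]]' | grep -E 'tcp_p|ft'; python3 -m creep '[[0,0.1,0,0,0,0,0.4],[0,0.1,0,0,0,0,0.4]]' | grep -E 'tcp_p|ft'; python3 -m creep '[[0,0.1,0,0,0,0,0.4],[0,0.1,0,0,0,0,0.4]]' | grep -E 'tcp_p|ft'
```

```text
tcp_pos: [0.6224, 0.1917, 0.0226]
ft_force: [0.5, -7.3, 7.8]
tcp_pos: [0.6224, 0.1936, 0.0226]
ft_force: [0.2, -7.5, 7.9]
tcp_pos: [0.6224, 0.1957, 0.0226]
ft_force: [0.0, -7.2, 8.4]
```

```bash
python3 -m creep '[[0,0.1,0,0,0,0,0.4],[0,0.1,0,0,0,0,0.4]]' | grep -E 'tcp_p|ft'; python3 -m creep '[[0,0.1,0,0,0,0,0.4],[0,0.1,0,0,0,0,0.4]]' | grep -E 'tcp_p|ft'; python3 -m creep '[[0,0.1,0,0,0,0,0.4],[0,0.1,0,0,0,0,0.4]]' | grep -E 'tcp_p|ft'
```

```text
tcp_pos: [0.6224, 0.1977, 0.0226]
ft_force: [0.5, -7.1, 8.1]
tcp_pos: [0.6224, 0.1997, 0.0226]
ft_force: [0.6, -7.4, 8.2]
tcp_pos: [0.6224, 0.2017, 0.0226]
ft_force: [0.3, -7.0, 8.5]
```

```bash
python3 -m creep '[[0,0.1,0,0,0,0,0.4],[0,0.1,0,0,0,0,0.4]]' | grep -E 'tcp_p|ft'; python3 -m creep '[[0,0.1,0,0,0,0,0.4],[0,0.1,0,0,0,0,0.4]]' | grep -E 'tcp_p|ft'; python3 -m creep '[[0,0.1,0,0,0,0,0.4],[0,0.1,0,0,0,0,0.4]]' | grep -E 'tcp_p|ft'
```

```text
tcp_pos: [0.6224, 0.2037, 0.0226]
ft_force: [0.3, -7.1, 8.3]
tcp_pos: [0.6224, 0.2056, 0.0226]
ft_force: [0.3, -7.6, 7.1]
tcp_pos: [0.6222, 0.2071, 0.0226]
ft_force: [0.1, -10.7, 8.5]
```

Force has risen to 10.7 N at y 0.207, about 3.5 N above friction and 138 mm in, which fits the stop. I'll go one more millimetre to confirm the slope.

```bash
python3 -m creep '[[0,0.1,0,0,0,0,0.4]]' | grep -E 'time|tcp_p|ft'; python3 -m creep '[[0,0,0,0,0,0,0.4],[0,0,0,0,0,0,0.4]]' | grep -E 'tcp_p|ft|grip'
```

```text
time_s: 19.1
tcp_pos: [0.6221, 0.2079, 0.0226]
ft_force: [-0.3, -10.1, 9.2]
tcp_pos: [0.6222, 0.208, 0.0226]
ft_force: [-0.7, -9.2, 9.4]
grip_width: 0.086
```

The reading is steady at about 3.5 N on the stop. Opening slowly, then rising straight up.

```bash
python3 -m creep '[[0,0,0,0,0,0,0.9],[0,0,0,0,0,0,1.2],[0,0,0,0,0,0,1.8],[0,0,0,0,0,0,2.6],[0,0,0,0,0,0,3],[0,0,0,0,0,0,3],[0,0,0,0,0,0,3]]'; python3 -m creep '[[0,0,0.8,0,0,0,3],[0,0,1.5,0,0,0,3],[0,0,2.5,0,0,0,3],[0,-1,3,0,0,0,3],[0,-2,2,0,0,0,3],[0,-2,1,0,0,0,3],[0,-1,0,0,0,0,3],[0,0,0,0,0,0,3],[0,0,0,0,0,0,3]]'
python3 - <<'E'
from h import *
import pickle
p=r.camera_params('wrist'); im=r.grab_frame('wrist'); pickle.dump(p,open('w6.pkl','wb')); cv2.imwrite('pics/w6.png',im)
E
```

```text
time_s: 20.0
tcp_pos: [0.6227, 0.2101, 0.0223]
tool_rot: [[-1.0, 0.015, 0.0], [0.015, 1.0, 0.0], [-0.0, 0.0, -1.0]]
ft_force: [0.2, 0.3, -0.5]
grip_width: 0.357
grasp_force: 0.0
time_s: 20.9
tcp_pos: [0.6223, 0.1494, 0.1292]
tool_rot: [[-1.0, 0.016, -0.002], [0.016, 1.0, -0.001], [0.002, -0.001, -1.0]]
ft_force: [0.1, 0.3, -0.1]
grip_width: 0.354
grasp_force: 0.0
```

View pics/w6.png

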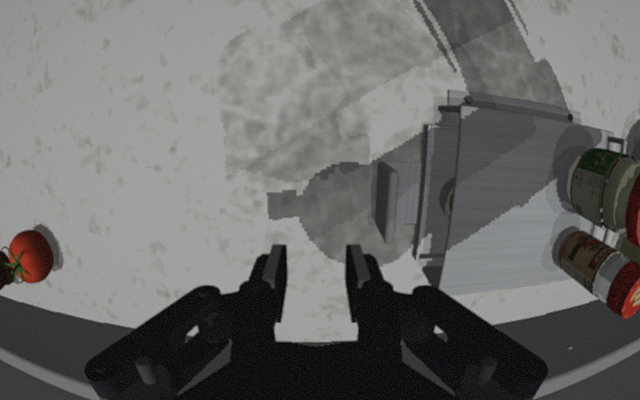

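The tray is in place and squarely under the shelf, with the near wall's rim from (427,124) to (416,257). The pull's top edge runs from (389,163) to (391,243), and the jar and shaker are standing. Checking centring and whether the tray sprang back.

Run:
```python
from h import *
import pickle; p=pickle.load(open('w6.pkl','rb'))
np.set_printoptions(precision=4,suppress=True)
for n,q in {'rimL':(426,124,.014),'rimR':(416,257,.014),'pullL':(378,162,.05),'pullR':(390,243,.05),'pullL2':(390,163,.05),'shelfL':(462,108,.05),'shelfR':(442,290,.05)}.items(): print(n,onz('wrist',*q[:2],q[2],p))
```

```text
rimL [0.5574 0.2451 0.014 ]
rimR [0.6827 0.245  0.014 ]
pullL [0.5852 0.1957 0.05  ]
pullR [0.6502 0.2083 0.05  ]
pullL2 [0.5859 0.2048 0.05  ]
shelfL [0.5423 0.2618 0.05  ]
shelfR [0.6994 0.2616 0.05  ]
```

The tray is centred within about 1 mm and square. Its spring preload is below its own friction, so it should stay bearing on the stop. Handing in.

```bash
python3 -c "
from bench import r
print(r.job_done())"
```

```text
the job is handed in; nothing more can be done
None
```

I stood the loose cup upright in the tray, slid the tray square under the shelf onto the sprung stop (about 3.5 N), let go and handed the job in at about 21 s; the judging result was not shown.

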